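# Find the loose bottle cap and tag it

### The job

One of the three clamped yellow bottles has a loose nozzle cap. Grip the caps gently and try them by turning anticlockwise: stop at the first springy resistance on a sound cap, so that its seal is not forced, until you find the one that keeps turning easily, and turn that one at least 20 degrees but no more than an eighth of a turn or so. Then drop the red marker ring over that bottle's nozzle so that it lies flat on the cap, let go, and leave everything else as it is.

Things in the scene. Friction and masses are not known exactly. Their poses are not given: they have to be found in the camera images.
- stand_a: the first squeeze bottle, yellow, 64 mm in diameter, sloping shoulder from 88 to 106 mm height, held fast in a clamp with a 100 mm square steel foot, 12 mm thick, bolted to the bench. Origin on the bench, on the bottle's axis; z up. All three look alike; any can be the loose one
- top_a (a point): centre of the flat top of the first bottle's white ribbed screw cap, 136 mm above the bench; z up, x along the cap's black witness line. Cap: 40 mm in diameter, from 24 mm below this point up to it. On it a white nozzle cone 34 mm high, 16 mm wide at its foot, 6 mm at its tip. Below it a 32 mm neck, 6 mm high
- cap_a (a joint): turn of the first cap, rad, 0 at start, growing anticlockwise from above; no turn clockwise. Sound cap: winds up springily, about 2.5 N m per rad, springs back to nearly 0 when released, seal spoilt past 0.20 rad (0.5 N m). Loose cap: about 0.06 N m at any angle, stays where left; turn it past 0.30 rad to be sure, but below 1.2. Thin plastic: grip with 20 to 40 N
- stand_b: the second squeeze bottle, yellow, 64 mm in diameter, sloping shoulder from 88 to 106 mm height, held fast in a clamp with a 100 mm square steel foot, 12 mm thick, bolted to the bench. Origin on the bench, on the bottle's axis; z up. All three look alike; any can be the loose one
- top_b (a point): centre of the flat top of the second bottle's white ribbed screw cap, 136 mm above the bench; z up, x along the cap's black witness line. Cap: 40 mm in diameter, from 24 mm below this point up to it. On it a white nozzle cone 34 mm high, 16 mm wide at its foot, 6 mm at its tip. Below it a 32 mm neck, 6 mm high
- cap_b (a joint): turn of the second cap, rad, 0 at start, growing anticlockwise from above; no turn clockwise. Sound cap: winds up springily, about 2.5 N m per rad, springs back to nearly 0 when released, seal spoilt past 0.20 rad (0.5 N m). Loose cap: about 0.06 N m at any angle, stays where left; turn it past 0.30 rad to be sure, but below 1.2. Thin plastic: grip with 20 to 40 N
- stand_c: the third squeeze bottle, yellow, 64 mm in diameter, sloping shoulder from 88 to 106 mm height, held fast in a clamp with a 100 mm square steel foot, 12 mm thick, bolted to the bench. Origin on the bench, on the bottle's axis; z up. All three look alike; any can be the loose one
- top_c (a point): centre of the flat top of the third bottle's white ribbed screw cap, 136 mm above the bench; z up, x along the cap's black witness line. Cap: 40 mm in diameter, from 24 mm below this point up to it. On it a white nozzle cone 34 mm high, 16 mm wide at its foot, 6 mm at its tip. Below it a 32 mm neck, 6 mm high
- cap_c (a joint): turn of the third cap, rad, 0 at start, growing anticlockwise from above; no turn clockwise. Sound cap: winds up springily, about 2.5 N m per rad, springs back to nearly 0 when released, seal spoilt past 0.20 rad (0.5 N m). Loose cap: about 0.06 N m at any angle, stays where left; turn it past 0.30 rad to be sure, but below 1.2. Thin plastic: grip with 20 to 40 N
- tag: loose red plastic ring, the marker: 46 mm outside, hole 23 mm, 14 mm high, 20 g, lying flat on the bench; origin at the centre of its underside, z up. Over a nozzle it rests flat on the cap's top
- red_bottle: bystander: loose red bottle, 60 mm in diameter, 130 mm high, upright; origin at the centre of its underside
- blue_jar: bystander: loose blue jar, 60 mm in diameter, 70 mm high, upright; origin at the centre of its underside
- green_pot: bystander: loose small green pot, 44 mm in diameter, 45 mm high, upright; origin at the centre of its underside
Mind the look-alikes: they are no part of the job. Of the things like the tag, leave any that is purple; of the rest the smaller one is meant.

How it is judged (in metres and radians):
On the way, in this order (a step that is already met when the one before it is completed fails the run):
1. the loose cap has been turned at least 0.30 rad, with the ring not yet on it (value of joint cap_b above 0.3 rad and height (world z) of tag below 0.1 m), for 0.2 s.
2. the ring lies around the loose bottle's nozzle, flat on its cap (horizontal distance between tag and top_b below 0.008 m and z of tag in the frame of top_b between -0.004 and 0.004 m and angle between tag's own z axis and vertical below 0.15 rad), for 0.2 s.
At the end, for the whole second after the job is handed in: the red ring is at rest around the nozzle of the bottle whose cap is loose, within 8 mm of its axis and within 4 mm of lying on the cap's top, tilted less than 0.15 rad; the loose cap stays turned by more than 0.25 rad, the sound caps by less than 0.1 rad (all of step 2 and linear speed of tag below 0.02 m/s and value of joint each of cap_a, cap_c below 0.1 rad and value of joint cap_b above 0.25 rad); the robot touches nothing.
It fails at once if a sound cap is turned beyond 0.20 rad: its seal is spoilt (value of joint any of cap_a, cap_c above 0.2 rad).
It fails at once if the loose cap is turned beyond 1.2 rad: it comes off (value of joint cap_b above 1.2 rad).
It fails at once if the fingers press a bottle or its cap with more than 110 N in all (contact force between the fingers and stand_a above 110 N or contact force between the fingers and stand_b above 110 N or contact force between the fingers and stand_c above 110 N).
It fails at once if a bystander is moved by more than 30 mm (distance of any of red_bottle, blue_jar, green_pot from where it was at the start of the episode above 0.03 m).
It also fails if it takes over 66 s, if anything falls off the work surface, if the arm or the gripper's body presses on something with over 40 N, if the wrist force passes 120 N, or if a joint passes its speed limit or range.

### The arm

A 6-joint arm with a two-finger parallel gripper is mounted at the origin on the work surface. World frame = base frame: x ahead of the robot, y to its left, z up, the work surface at z = 0. Lengths are in mm, angles in rad, forces in N, time in s.
With the tool pointing down it reaches from about 350 to 875 mm from the base axis. Payload 4.2 kg.
Tool frame: the origin (TCP) lies between the finger pads; the fingertips stand 14 mm ahead of it and the grasp point (between the pads) lies 5 mm behind it; z points along the fingers, y is the line along which they close (so a half turn about z gives the same grasp; the last joint's range is limited). The gripper opens to 85 mm and grips with 20 to 120 N. Pads are 22 mm wide; open, the fingers measure 114 mm over their backs; the gripper's body (76 mm by 85 mm) begins 54 mm behind the grasp point. The pads swing forward as they close: fully open they stand 13 mm farther back than shut.
Start: joints at [-0.954, 0.385, 0.008, 0, -1.194, -0.259], TCP at [218.898, -585.391, 245.312] pointing down, gripper open.
Joint ranges: [-3.14, 3.14], [-1.21, 2.06], [-1.07, 1.41], [-3.16, 2.05], [-2.99, -0.16], [-3.1, 3.1]. Speed limits (rad/s): [2.79, 2.79, 3.14, 3.14, 3.14, 3.14].

### API

Orientations are given as a unit quaternion [x, y, z, w].
In Python, from bench import * gives the robot as it stands.
- The arm moves only by the tool carry_out, never from a script. Its argument "motion" is a list of rows, each a list of 7 numbers: the turn, a rotation vector about the tool's x, y, z in rad, then the shift along the tool's x, y, z in mm, then the opening, from -1 (shut) to 1 (fully open), so that 0 is half open. A call has 1 to 5 rows; each row is the pose to reach, as a shift and turn from the pose commanded when the call began, along the tool's axes at that moment; what a row does not reach only later rows make up. A row lasts 1/8 s, in which the tool goes at most 62.5 mm and 10.7 degrees, less where a joint would pass 70% of its speed; a pose out of reach is approached as far as the arm can. A call with a gripper value outside its range is refused whole. The fingers move at their own pace and stop on an object; the grip force is fixed at half the most. Time passes only in rows, so rows that repeat a pose let the fingers close. It gives the time, the measured TCP pose, the force, the opening and the grip force at its end, in the units of the state.
- read_state(): the state, without advancing time (a new reading comes with each control period).
- get_image(name): name is "scene" or "top"; returns a dict with "color" (420x560x3 uint8, blue, green, red), "mtx" (3x3 intrinsics, pixels), "position" and "orientation" of the camera in the world. Camera axes: x right, y down, z forward; pixel columns grow to the right and rows downward; lengths in mm; the calibration is good to about 2 mm. A picture is of the moment at which its call begins. There is no depth.
- job_done(): hands the job in; it is judged then, once.
The state is a dict: "clock": time; "joints": joint angles; "joint_vel": joint speeds; "joint_efforts": joint torques, N m; "position": TCP position; "ee_rot": TCP orientation; "contact_force": force on the tool from outside, world axes, zero at the start; "wrist_torque": the same for the moment, N m; "gripper_width": finger opening in mm; "grasp_force": force on a finger pad.
Only numpy, scipy, OpenCV 4.12 (cv2) and the standard library are available. Lean on these libraries where they do the work, as an engineer would, in place of code of your own. Each camera call takes 0.05 s, during which the arm holds its last target. There are 200 camera calls.

## Working session

There is one attempt and no reset: what is moved stays moved. The work goes in short steps, Python scripts to look and compute and a tool call to move; the robot and the scene stay as the last step left them, time stands still between calls to the robot, and variables do not carry over. Pictures are saved under pics/ and viewed, at most 10 in all, crops included, and the job is handed in when it is done.

Besides the shell and the picture viewer there is one more tool, called after ">>>" by a JSON object that holds its "method" and its "body", one argument or row to a line. carry_out: Moves the arm, as the interface text tells. Its arguments: {"type":"object","properties":{"motion":{"type":"array"}},"required":["motion"]}

```bash
ls; mkdir -p pics; python3 - <<'E'
from bench import *
import cv2, numpy as np
print(read_state())
for n in("scene","top"):
    g=get_image(n); cv2.imwrite(f"pics/{n}0.png",g["color"]); print(n,g["mtx"],g["position"],g["orientation"])
E
```

```text
pics
{'clock': 0.0, 'joints': array([-9.54371911e-01,  3.85549207e-01,  6.61037493e-03, -5.02746729e-04,
       -1.19402019e+00, -2.58612287e-01]), 'joint_vel': array([-1.66153687e-03,  2.20601232e-04, -2.38173721e-03,  9.11323675e-06,
        1.95833876e-04, -7.98230695e-04]), 'joint_efforts': array([-7.31951741e-05, -3.92288768e+01,  1.88397288e+01,  4.18605432e+00,
       -4.64485915e-03, -6.93443297e-06]), 'position': array([ 218.71621416, -584.87550418,  244.21939911]), 'ee_rot': array([-1.77861836e-01,  9.84054848e-01,  1.07848097e-03, -2.46525140e-04]), 'contact_force': array([-0.51705664,  0.50671182,  0.67854684]), 'wrist_torque': array([ 0.01851047, -0.04540548, -0.03221095]), 'grasp_force': 0.0, 'gripper_width': 85.2605470364489}
scene [[456.62055789   0.         286.07258816]
 [  0.         456.62055789 212.51061875]
 [  0.           0.           1.        ]] [ 938.35329138 -299.5917492   864.87647045] [ 0.84961379  0.43204854 -0.13637267 -0.26998699]
top [[424.87768046   0.         275.50944137]
 [  0.         424.87768046 203.74594208]
 [  0.           0.           1.        ]] [ 403.78515526  -14.06537104 1057.57018905] [-0.69815898  0.71431869 -0.02512299  0.0411301 ]
```

View pics/scene0.png

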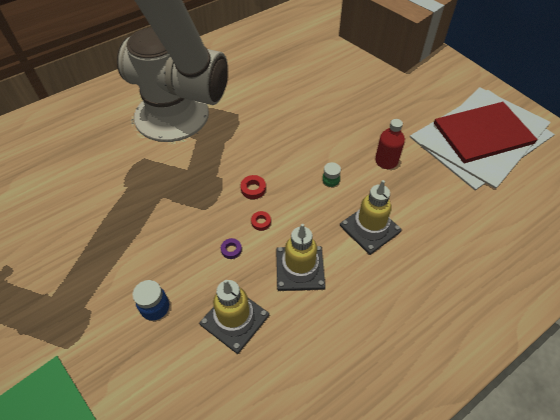

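View pics/top0.png

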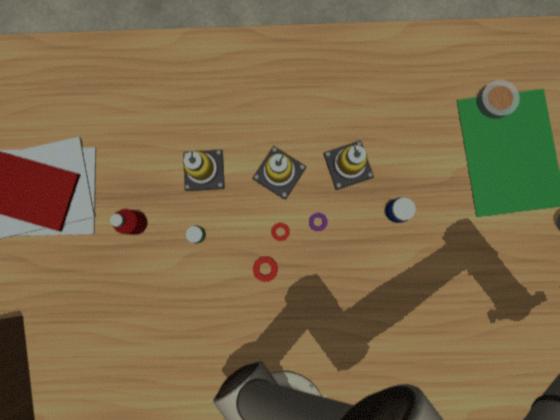

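The scene view shows three yellow bottles with white caps at about (232,310), (301,257) and (373,215). There are three ring-like things: large red at scene (253,187) / top (265,268), small red at (261,220) / (280,231), and purple at (231,248) / (318,222). The marker is the smaller red one. I'll confirm that in an enlarged crop and measure.

```bash
cat > h.py <<'E'
import cv2, numpy as np
from scipy.spatial.transform import Rotation as R
def ray(g,p):
    d=R.from_quat(g["orientation"]).apply(np.linalg.inv(g["mtx"])@[p[0],p[1],1.]); return np.array(g["position"]),d/np.linalg.norm(d)
def plane(g,p,z):
    o,d=ray(g,p); return o+d*(z-o[2])/d[2]
def tri(g1,p1,g2,p2):
    (a,d),(b,e)=ray(g1,p1),ray(g2,p2)
    s,t=np.linalg.lstsq(np.c_[d,-e],b-a,rcond=None)[0]; u,v=a+s*d,b+t*e
    return (u+v)/2,np.linalg.norm(u-v)
def blobs(m,amin):
    n,l,s,c=cv2.connectedComponentsWithStats(m.astype(np.uint8)); return [(c[i].round(1),s[i]) for i in range(1,n) if s[i,4]>=amin]
E
python3 - <<'E'
from bench import *
from h import *
for n,(x0,y0,x1,y1) in dict(scene=(180,160,420,340),top=(170,130,400,290)).items():
    g=get_image(n); im=g["color"]; hsv=cv2.cvtColor(im,cv2.COLOR_BGR2HSV); H,S,V=cv2.split(hsv)
    red=((H<6)|(H>172))&(S>150)&(V>90); wh=(S<50)&(V>120); yel=(H>20)&(H<33)&(S>180)
    for k,m in dict(red=red,white=wh,yellow=yel).items():
        b=[q for q in blobs(m,25) if x0<q[0][0]<x1 and y0<q[0][1]<y1]
        for c,s in b: print(n,k,c,s)
    cv2.imwrite(f"pics/{n}1.png",cv2.resize(im[y0:y1,x0:x1],None,fx=3.3,fy=3.3,interpolation=cv2.INTER_CUBIC))
E
```

```text
scene red [252.7 184.8] [241 175  25  20 299]
scene red [260.4 219.2] [251 211  20  17 198]
scene white [331.9 168.4] [324 162  17  13 167]
scene white [376.3 192.8] [370 185  17  15 117]
scene white [386.3 191.2] [383 186   7  11  50]
scene white [366.2 224.6] [356 210  32  23 101]
scene white [296.  235.4] [291 227  11  17 109]
scene white [307.  235.4] [303 227   9  17 102]
scene white [292.3 268.2] [282 253  30  23 101]
scene white [227.2 290.1] [216 280  24  21 279]
scene white [226.4 323.8] [213 310  36  21 124]
top red [280.1 231.3] [272 223  17  18 156]
top red [264.9 268.6] [253 257  25  24 325]
top white [356.8 154.2] [348 145  18  18 186]
top white [192. 160.] [184 152  17  17 183]
top white [206.8 173.1] [190 155  26  28  78]
top white [277.8 162.5] [270 154  17  17 190]
top white [348.6 172.7] [336 165  28  12  57]
top white [279.5 178.7] [264 166  30  19  77]
top white [193.2 233.9] [186 226  16  17 204]
top yellow [342.5 165.6] [339 157   9  16  48]
top yellow [206.8 170.1] [200 160  13  19  67]
top yellow [279.8 178. ] [272 174  18   8  42]
```

View pics/scene1.png

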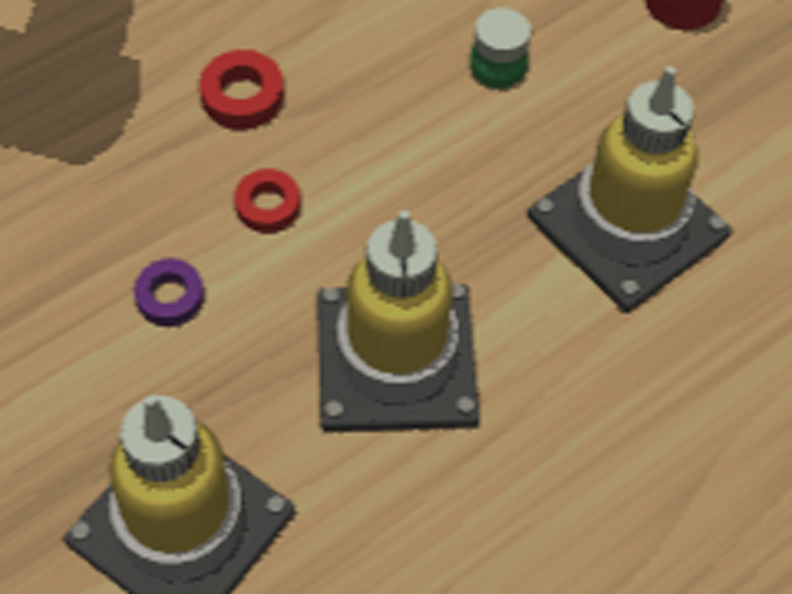

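View pics/top1.png

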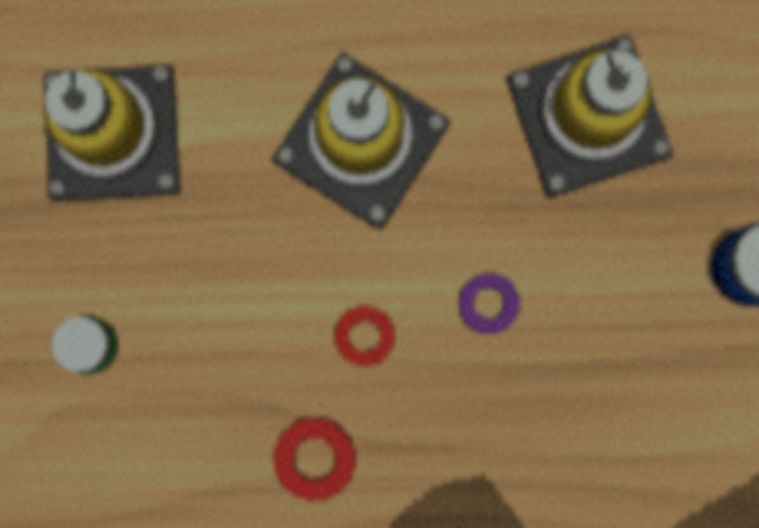

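The crops confirm it. The small red ring is at scene (261,220) / top (280,231), about 17 px wide in the top view against 25 px for the large red one. The purple ring is excluded. Cap top centres in scene/top are left (228,290.5)/(357,154), middle (301.5,235.5)/(278.5,162.5) and right (380,192.5)/(192.5,160.5).

```bash
python3 - <<'E'
from bench import *
from h import *
s,t=get_image("scene"),get_image("top")
for n,a,b,z in [("L",(228,290.5),(356.8,153.8),136),("M",(301.5,235.5),(278.2,162.3),136),("R",(379.8,192.5),(192.1,160.1),136),("ringred outer",(261,219.6),(280.1,231.6),10)]:
    p,e=tri(s,a,t,b); print(n,p.round(1),round(e,1),"planes",plane(s,a,z).round(1)[:2],plane(t,b,z).round(1)[:2],"r",np.hypot(*p[:2]).round())
# ring: fitted circle of top face in the top view, nut check size
for g,nm in((t,"top"),(s,"scene")):
    H,S,V=cv2.split(cv2.cvtColor(g["color"],cv2.COLOR_BGR2HSV)); m=(((H<6)|(H>172))&(S>120)&(V>60)).astype(np.uint8)
    for c in cv2.findContours(m,0,cv2.CHAIN_APPROX_NONE)[0]:
        if cv2.contourArea(c)>100:
            (x,y),_,_=e=cv2.fitEllipse(c)
            if 240<x<300 and y<290: q=c[:,0].astype(float); P=np.array([plane(g,v,7) for v in q]); print(nm,np.round((x,y),1),plane(g,(x,y),7).round(1),"size",np.ptp(P,0).round(1)[:2])
st=read_state(); print(R.from_quat(st["ee_rot"]).as_matrix().round(3), st["position"].round(1))
for n,p in dict(blue=(402,209),green=(193.2,233.9),redb=(119,220)).items(): print(n,plane(t,p,70 if n=="blue" else 45 if n=="green" else 130).round())
E
```

```text
L [ 597.  -175.1  133.4] 0.4 planes [ 598.3 -175.4] [ 596.4 -174.8] r 622.0
M [582.4  -2.1 133.6] 0.3 planes [583.5  -3.2] [582.  -2.] r 582.0
R [592.9 189.2 131.9] 0.2 planes [594.9 186.5] [592.  188.2] r 622.0
ringred outer [433.7  -0.7   9.5] 1.1 planes [ 4.342e+02 -4.000e-01] [433.4  -1.2] r 434.0
top [264.8 268.6] [344.   38.4   7. ] size [56.2 58.9]
top [280.1 231.3] [434.2  -1.1   7. ] size [42.  39.8]
scene [260.6 220.2] [433.2  -1.1   7. ] size [50.1 46.2]
scene [252.8 186.5] [341.6  38.9   7. ] size [70.6 64.2]
[[-0.937 -0.35  -0.   ]
 [-0.35   0.937  0.001]
 [ 0.     0.001 -1.   ]] [ 218.8 -585.2  245. ]
blue [ 478. -285.   70.]
green [432. 206.  45.]
redb [464. 352. 130.]
```

Heights triangulate to 132–134 mm (136 stated) and the ring to 9.5 mm, so the points are consistent. I'll try the middle bottle first, at (582.5, -2.3).

>>> {"method": "carry_out", "body": {
  "motion": [
    [0,0,0,-48,37,0,1],
    [0,0,0,-96,74,0,1],
    [0,0,0,-144,111,0,1],
    [0,0,0,-192,148,0,1],
    [0,0,0,-240,185,0,1]
  ]
}}

```text
clock: 0.92
position: [379.7, -326.3, 245.6]
ee_rot: [-0.178, 0.984, -0.0, 0.0]
contact_force: [-0.0, -0.3, -0.5]
gripper_width: 85.4
grasp_force: 0.0
```

>>> {"method": "carry_out", "body": {
  "motion": [
    [0,0,0,-48,37,0,1],
    [0,0,0,-96,74,0,1],
    [0,0,0,-144,111,0,1],
    [0,0,0,-192,148,0,1],
    [0,0,0,-240,185,0,1]
  ]
}}

```text
clock: 1.55
position: [539.7, -68.8, 245.6]
ee_rot: [-0.178, 0.984, -0.0, 0.0]
contact_force: [1.3, -0.2, 0.8]
gripper_width: 85.3
grasp_force: 0.0
```

>>> {"method": "carry_out", "body": {
  "motion": [
    [0,0,0,-40,30,0,1],
    [0,0,0,-65,49,0,1],
    [0,0,0,-65,49,0,1],
    [0,0,0,-65,49,0,1]
  ]
}}

```text
clock: 2.05
position: [582.2, -2.3, 245.1]
ee_rot: [-0.178, 0.984, 0.0, -0.0]
contact_force: [-1.4, -0.3, 0.0]
gripper_width: 85.0
grasp_force: 0.0
```

>>> {"method": "carry_out", "body": {
  "motion": [
    [0,0,0,0,0,40,0.6],
    [0,0,0,0,0,80,0.3],
    [0,0,0,0,0,110,0.3],
    [0,0,0,0,0,121,0.3],
    [0,0,0,0,0,121,0.3]
  ]
}}

```text
clock: 2.68
position: [582.5, -2.8, 124.5]
ee_rot: [-0.178, 0.984, -0.0, -0.0]
contact_force: [0.1, 0.4, -0.3]
gripper_width: 55.3
grasp_force: 0.0
```

```bash
python3 - <<'E'
from bench import *
from h import *
g=get_image("scene"); cv2.imwrite("pics/s2.png",cv2.resize(g["color"][150:310,220:400],None,fx=3.6,fy=3.6,interpolation=cv2.INTER_CUBIC))
s=read_state(); print(s["position"],s["gripper_width"],s["contact_force"],s["wrist_torque"])
E
```

```text
[583.21506729  -2.48807337 125.39120679] 55.66466863330456 [ 0.0499775  -0.14566688  0.04536515] [ 0.04358601 -0.05103635  0.01298482]
```

View pics/s2.png

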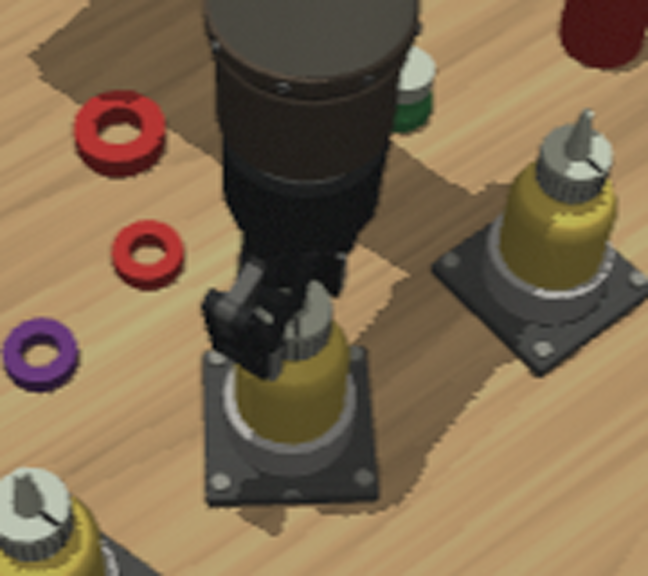

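The fingers straddle the middle cap around picture (290,310) with the nozzle between them. I'll close in small steps, watching the force.

>>> {"method": "carry_out", "body": {
  "motion": [
    [0,0,0,0,0,1,0.15],
    [0,0,0,0,0,1,0.05],
    [0,0,0,0,0,1,0.0],
    [0,0,0,0,0,1,-0.03],
    [0,0,0,0,0,1,-0.03]
  ]
}}

```text
clock: 3.35
position: [582.7, -2.0, 123.4]
ee_rot: [-0.178, 0.984, 0.0, 0.0]
contact_force: [0.4, 0.6, 0.0]
gripper_width: 41.3
grasp_force: 0.0
```

>>> {"method": "carry_out", "body": {
  "motion": [
    [0,0,0,0,0,0,-0.05],
    [0,0,0,0,0,0,-0.05]
  ]
}}

```text
clock: 3.6
position: [582.7, -2.2, 123.4]
ee_rot: [-0.178, 0.984, -0.0, -0.0]
contact_force: [-0.4, -0.5, 0.5]
gripper_width: 40.4
grasp_force: 0.6
```

>>> {"method": "carry_out", "body": {
  "motion": [
    [0,0,0,0,0,0,-0.07],
    [0,0,0,0,0,0,-0.07]
  ]
}}

```text
clock: 3.85
position: [582.8, -2.4, 123.5]
ee_rot: [-0.178, 0.984, -0.0, 0.0]
contact_force: [0.8, -3.0, 1.0]
gripper_width: 39.9
grasp_force: 4.6
```

>>> {"method": "carry_out", "body": {
  "motion": [
    [0,0,0,0,0,0,-0.09],
    [0,0,0,0,0,0,-0.09]
  ]
}}

```text
clock: 4.1
position: [582.8, -2.4, 123.6]
ee_rot: [-0.178, 0.984, -0.0, 0.0]
contact_force: [2.4, -4.5, 2.1]
gripper_width: 39.4
grasp_force: 21.8
```

>>> {"method": "carry_out", "body": {
  "motion": [
    [0,0,0,0,0,0,-0.11],
    [0,0,0,0,0,0,-0.11]
  ]
}}

```text
clock: 4.35
position: [582.8, -2.4, 123.7]
ee_rot: [-0.178, 0.984, -0.0, 0.0]
contact_force: [0.2, -4.7, 3.0]
gripper_width: 39.0
grasp_force: 40.6
```

>>> {"method": "carry_out", "body": {
  "motion": [
    [0,0,0,0,0,0,-0.1],
    [0,0,0,0,0,0,-0.1]
  ]
}}

```text
clock: 4.6
position: [582.8, -2.4, 123.7]
ee_rot: [-0.178, 0.984, -0.0, 0.0]
contact_force: [0.4, -5.1, 3.4]
gripper_width: 39.1
grasp_force: 40.6
```

```bash
cat > t.py <<'E'
from bench import *
s=read_state(); print(s["position"].round(1),s["joints"][5].round(4),s["wrist_torque"].round(3),s["contact_force"].round(1),s["grasp_force"],s["gripper_width"])
E
python3 t.py
```

```text
[582.8  -2.4 123.7] -1.4873 [-1.548 -0.161 -0.03 ] [ 0.4 -5.1  3.4] 40.60859262943268 39.091634162028505
```

>>> {"method": "carry_out", "body": {
  "motion": [
    [0,0,-0.03,0,0,0,-0.1],
    [0,0,-0.06,0,0,0,-0.1],
    [0,0,-0.08,0,0,0,-0.1],
    [0,0,-0.08,0,0,0,-0.1]
  ]
}}

```text
clock: 5.1
position: [582.8, -2.4, 123.7]
ee_rot: [-0.217, 0.976, -0.0, 0.0]
contact_force: [0.8, -5.3, 3.1]
gripper_width: 39.0
grasp_force: 40.4
```

```bash
python3 t.py
```

```text
[582.8  -2.4 123.7] -1.407 [-1.418 -0.205  0.088] [ 0.8 -5.3  3.1] 40.38211226463318 39.00450507902471
```

>>> {"method": "carry_out", "body": {
  "motion": [
    [0,0,-0.02,0,0,0,-0.1],
    [0,0,-0.05,0,0,0,-0.1],
    [0,0,-0.05,0,0,0,-0.1],
    [0,0,-0.05,0,0,0,-0.1]
  ]
}}

```text
clock: 5.6
position: [582.8, -2.4, 123.7]
ee_rot: [-0.242, 0.97, -0.0, 0.0]
contact_force: [0.6, -5.0, 2.7]
gripper_width: 38.9
grasp_force: 40.4
```

```bash
for i in 1 2 3; do python3 t.py; done; python3 -c "
from bench import *
for i in range(4):
    get_image('scene'); print(read_state()['wrist_torque'].round(3))"
```

```text
[582.8  -2.4 123.7] -1.3571 [-1.459 -0.168  0.023] [ 0.6 -5.   2.7] 40.369952917099 38.94579149697661
[582.8  -2.4 123.7] -1.3571 [-1.459 -0.168  0.023] [ 0.6 -5.   2.7] 40.369952917099 38.94579149697661
[582.8  -2.4 123.7] -1.3571 [-1.459 -0.168  0.023] [ 0.6 -5.   2.7] 40.369952917099 38.94579149697661
[-1.441 -0.154  0.025]
[-1.422 -0.173  0.067]
[-1.413 -0.175  0.086]
[-1.464 -0.143  0.056]
```

At 0.13 rad the moment is about 0.05 N·m, where a sound cap would give about 0.33. It also didn't grow from the 0.08 rad reading, so this cap is loose. I'll turn on to about 0.5 rad in total.

>>> {"method": "carry_out", "body": {
  "motion": [
    [0,0,-0.08,0,0,0,-0.1],
    [0,0,-0.17,0,0,0,-0.1],
    [0,0,-0.26,0,0,0,-0.1],
    [0,0,-0.35,0,0,0,-0.1],
    [0,0,-0.37,0,0,0,-0.1]
  ]
}}

```text
clock: 6.42
position: [582.7, -2.3, 123.7]
ee_rot: [-0.416, 0.909, -0.0, 0.0]
contact_force: [0.5, -5.8, 3.7]
gripper_width: 39.3
grasp_force: 40.4
```

>>> {"method": "carry_out", "body": {
  "motion": [
    [0,0,0,0,0,0,-0.1],
    [0,0,0,0,0,0,-0.1],
    [0,0,0,0,0,0,-0.1]
  ]
}}

```text
clock: 6.8
position: [582.7, -2.2, 123.7]
ee_rot: [-0.416, 0.91, -0.0, 0.0]
contact_force: [-0.0, -5.3, 4.4]
gripper_width: 38.9
grasp_force: 40.5
```

```bash
python3 t.py
```

```text
[582.7  -2.2 123.7] -0.9881 [-1.42   0.012  0.079] [-0.  -5.3  4.4] 40.48324763774872 38.94367352008704
```

The torque is still low at 0.5 rad. I'll release and rise, then look at the witness line.

>>> {"method": "carry_out", "body": {
  "motion": [
    [0,0,0,0,0,0,0.1],
    [0,0,0,0,0,0,0.3],
    [0,0,0,0,0,0,0.4],
    [0,0,0,0,0,-40,0.4],
    [0,0,0,0,0,-100,0.5]
  ]
}}

```text
clock: 7.42
position: [581.4, -1.9, 222.2]
ee_rot: [-0.416, 0.909, 0.001, -0.003]
contact_force: [1.2, 0.6, -0.2]
gripper_width: 63.5
grasp_force: 0.0
```

```bash
python3 t.py; python3 - <<'E'
from bench import *
from h import *
print(R.from_quat(read_state()["ee_rot"]).as_matrix().round(3))
E
```

```text
[581.4  -1.9 222.2] -0.9874 [-0.059 -0.182 -0.016] [ 1.2  0.6 -0.2] 0.0 63.5336991502239
[[-0.654 -0.756 -0.006]
 [-0.756  0.654 -0.001]
 [ 0.004  0.004 -1.   ]]
```

Now over to the ring at (433.7, -1.0).

>>> {"method": "carry_out", "body": {
  "motion": [
    [0,0,0,24,28,0,0.5],
    [0,0,0,60,70,0,0.5],
    [0,0,0,96.5,113.3,0,0.5],
    [0,0,0,96.5,113.3,50,0.5],
    [0,0,0,96.5,113.3,80,0.5]
  ]
}}

```text
clock: 8.05
position: [432.5, -0.8, 142.8]
ee_rot: [-0.416, 0.909, 0.0, 0.001]
contact_force: [1.6, -0.9, 0.6]
gripper_width: 64.0
grasp_force: 0.0
```

```bash
python3 t.py; python3 - <<'E'
from bench import *
from h import *
g=get_image("scene"); cv2.imwrite("pics/s3.png",cv2.resize(g["color"][150:300,200:380],None,fx=3.8,fy=3.8,interpolation=cv2.INTER_CUBIC))
E
```

```text
[432.5  -0.8 142.8] -1.0883 [-0.003 -0.041 -0.   ] [ 1.6 -0.9  0.6] 0.0 64.04146674628113
```

View pics/s3.png

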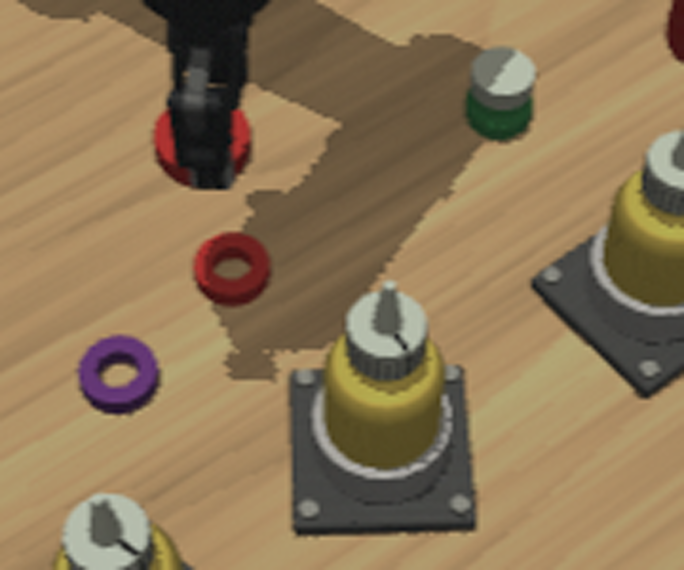

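The middle cap's witness line has moved from straight down to down-right, at picture (405,345), and stays there, so it's the loose one. Descending to the ring.

>>> {"method": "carry_out", "body": {
  "motion": [
    [0,0,0,0,0,50,0.4],
    [0,0,0,0,0,95,0.4],
    [0,0,0,0,0,120,0.35],
    [0,0,0,0,0,126,0.3],
    [0,0,0,0,0,126,0.3]
  ]
}}

```text
clock: 8.72
position: [434.5, -0.7, 17.8]
ee_rot: [-0.416, 0.909, -0.0, 0.0]
contact_force: [0.3, -0.1, 0.3]
gripper_width: 55.4
grasp_force: 0.0
```

```bash
python3 t.py
```

```text
[434.5  -0.7  17.8] -1.0881 [ 0.041 -0.03  -0.002] [ 0.3 -0.1  0.3] 0.0 55.369716289763296
```

>>> {"method": "carry_out", "body": {
  "motion": [
    [0,0,0,0,0,2,0.2],
    [0,0,0,0,0,3,0.1],
    [0,0,0,0,0,3,0.06],
    [0,0,0,0,0,3,0.04],
    [0,0,0,0,0,3,0.04]
  ]
}}

```text
clock: 9.35
position: [434.5, -0.7, 15.2]
ee_rot: [-0.416, 0.909, -0.0, 0.001]
contact_force: [-0.7, -0.0, 6.2]
gripper_width: 44.8
grasp_force: 16.6
```

```bash
python3 t.py
```

```text
[434.5  -0.7  15.2] -1.0878 [0.184 0.304 0.119] [-0.7 -0.   6.2] 16.562207574024796 44.803816018465064
```

>>> {"method": "carry_out", "body": {
  "motion": [
    [0,0,0,0,0,-0.5,0.02],
    [0,0,0,0,0,-0.5,0.02],
    [0,0,0,0,0,-15,0.02],
    [0,0,0,0,0,-50,0.02],
    [0,0,0,0,0,-100,0.02]
  ]
}}

```text
clock: 9.98
position: [432.3, -1.4, 114.1]
ee_rot: [-0.416, 0.91, 0.0, -0.002]
contact_force: [1.7, -0.0, -0.7]
gripper_width: 44.2
grasp_force: 29.7
```

>>> {"method": "carry_out", "body": {
  "motion": [
    [0,0,0,0,0,-40,0.02],
    [0,0,0,0,0,-80,0.02],
    [0,0,0,0,0,-95,0.02],
    [0,0,0,0,0,-95,0.02]
  ]
}}

```text
clock: 10.48
position: [433.9, -0.8, 210.0]
ee_rot: [-0.416, 0.909, 0.0, 0.001]
contact_force: [0.5, 0.3, -1.2]
gripper_width: 43.9
grasp_force: 29.7
```

```bash
python3 t.py; python3 - <<'E'
from bench import *
from h import *
for n in("scene","top"):
    g=get_image(n); H,S,V=cv2.split(cv2.cvtColor(g["color"],cv2.COLOR_BGR2HSV)); m=((H<6)|(H>172))&(S>120)&(V>50)
    for c,s in blobs(m,20): print(n,c,s)
    if n=="scene": cv2.imwrite("pics/s4.png",cv2.resize(g["color"][100:250,200:400],None,fx=3.8,fy=3.8,interpolation=cv2.INTER_CUBIC))
print(R.from_quat(read_state()["ee_rot"]).as_matrix().round(3))
E
```

```text
[433.9  -0.8 210. ] -1.0881 [-0.002 -0.026 -0.003] [ 0.5  0.3 -1.2] 29.745749663561583 43.88958174152888
scene [484.6 130.9] [ 435  102  102   61 3504]
scene [389.3 148.6] [376 128  29  41 848]
scene [263.5 162.3] [260 153   8  20 107]
scene [252.8 186.7] [241 175  25  24 425]
top [ 34.2 190.8] [   0  152   78   78 4271]
top [128.2 221.8] [114 210  25  24 377]
top [265.2 269.3] [253 257  24  24 304]
[[-0.654 -0.756 -0.002]
 [-0.756  0.654 -0.   ]
 [ 0.002  0.001 -1.   ]]
```

View pics/s4.png

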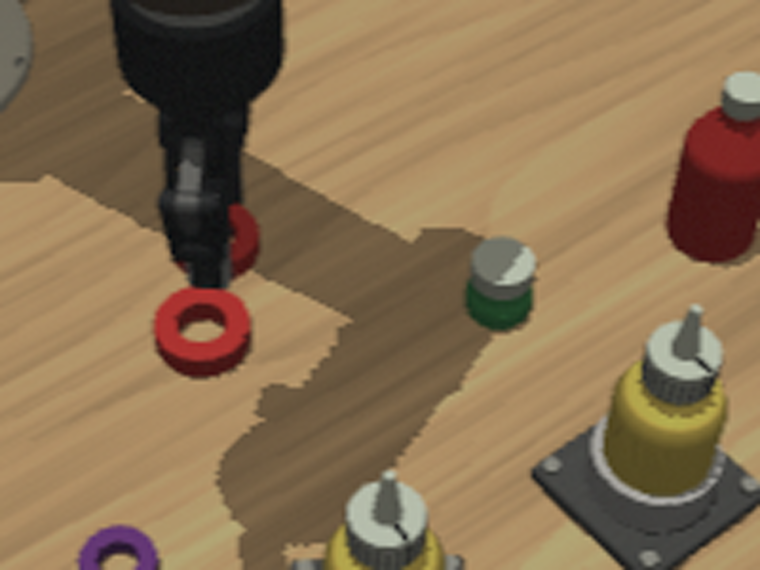

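The ring is held level between the fingers, around picture (235,240). Carrying it over the nozzle.

>>> {"method": "carry_out", "body": {
  "motion": [
    [0,0,0,-24,-28,0,0.02],
    [0,0,0,-56,-66,0,0.02],
    [0,0,0,-84,-99,0,0.02],
    [0,0,0,-95.9,-113.2,0,0.02],
    [0,0,0,-95.9,-113.2,0,0.02]
  ]
}}

```text
clock: 11.2
position: [582.3, -2.6, 206.5]
ee_rot: [-0.416, 0.91, 0.001, -0.002]
contact_force: [-0.0, 0.7, -0.5]
gripper_width: 44.3
grasp_force: 29.8
```

>>> {"method": "carry_out", "body": {
  "motion": [
    [0,0,0,0,0,5,0.02],
    [0,0,0,0,0,15,0.02],
    [0,0,0,0,0,25,0.02],
    [0,0,0,0,0,32,0.02],
    [0,0,0,0,0,32,0.02]
  ]
}}

```text
clock: 11.82
position: [581.7, -2.5, 176.5]
ee_rot: [-0.416, 0.909, 0.0, -0.001]
contact_force: [-0.1, 0.0, -0.9]
gripper_width: 44.2
grasp_force: 29.8
```

```bash
python3 t.py;python3 - <<'E'
from bench import *
from h import *
g=get_image("scene"); cv2.imwrite("pics/s5.png",cv2.resize(g["color"][190:290,240:360],None,fx=5,fy=5,interpolation=cv2.INTER_CUBIC))
E
```

```text
[581.7  -2.5 176.5] -0.9868 [-0.012  0.011  0.038] [-0.1  0.  -0.9] 29.758804254233837 44.1686451868289
```

View pics/s5.png

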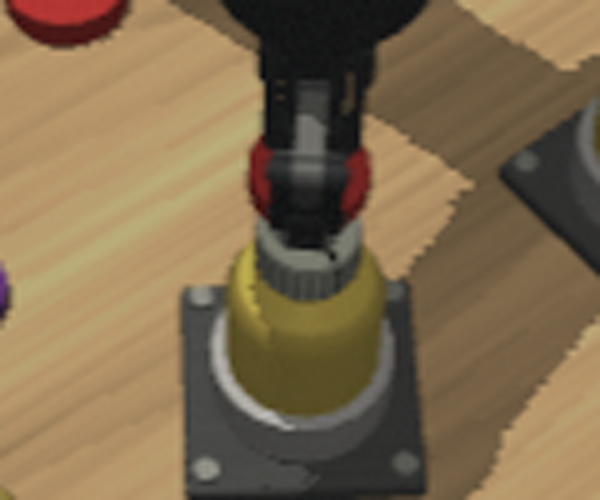

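The ring sits around the nozzle, centred with the cap at picture column ~310, and there is no contact force. Lowering.

>>> {"method": "carry_out", "body": {
  "motion": [
    [0,0,0,-0.4,-0.5,6,0.02],
    [0,0,0,-0.4,-0.5,12,0.02],
    [0,0,0,-0.4,-0.5,18,0.02],
    [0,0,0,-0.4,-0.5,22.5,0.02],
    [0,0,0,-0.4,-0.5,22.5,0.02]
  ]
}}

```text
clock: 12.5
position: [582.6, -2.6, 154.3]
ee_rot: [-0.416, 0.909, 0.0, -0.001]
contact_force: [0.1, 1.1, -0.7]
gripper_width: 44.4
grasp_force: 29.8
```

>>> {"method": "carry_out", "body": {
  "motion": [
    [0,0,0,0,0,1,0.02],
    [0,0,0,0,0,2,0.02],
    [0,0,0,0,0,2,0.02]
  ]
}}

```text
clock: 12.88
position: [582.8, -2.5, 152.9]
ee_rot: [-0.416, 0.909, -0.0, 0.0]
contact_force: [-0.6, -0.5, -0.3]
gripper_width: 44.2
grasp_force: 29.8
```

>>> {"method": "carry_out", "body": {
  "motion": [
    [0,0,0,0,0,1,0.02],
    [0,0,0,0,0,1.5,0.02],
    [0,0,0,0,0,1.5,0.02]
  ]
}}

```text
clock: 13.25
position: [582.8, -2.5, 151.4]
ee_rot: [-0.416, 0.909, -0.0, -0.0]
contact_force: [0.1, -0.1, 0.3]
gripper_width: 44.0
grasp_force: 29.8
```

>>> {"method": "carry_out", "body": {
  "motion": [
    [0,0,0,0,0,0,0.07],
    [0,0,0,0,0,0,0.12],
    [0,0,0,0,0,0,0.25],
    [0,0,0,0,0,0,0.4],
    [0,0,0,0,0,0,0.5]
  ]
}}

```text
clock: 13.88
position: [582.8, -2.5, 151.3]
ee_rot: [-0.416, 0.909, -0.0, 0.0]
contact_force: [0.0, -0.1, 0.0]
gripper_width: 64.2
grasp_force: 0.0
```

>>> {"method": "carry_out", "body": {
  "motion": [
    [0,0,0,0,0,-20,0.5],
    [0,0,0,0,0,-60,0.5],
    [0,0,0,0,0,-100,0.5],
    [0,0,0,60,0,-100,0.5],
    [0,0,0,120,0,-100,0.5]
  ]
}}

```text
clock: 14.5
position: [503.6, -93.8, 251.7]
ee_rot: [-0.417, 0.909, -0.0, 0.001]
contact_force: [0.3, -0.4, -0.8]
gripper_width: 63.9
grasp_force: 0.0
```

```bash
python3 t.py;python3 - <<'E'
from bench import *
from h import *
P=[]
for n in("scene","top"):
    g=get_image(n); H,S,V=cv2.split(cv2.cvtColor(g["color"],cv2.COLOR_BGR2HSV)); m=((H<6)|(H>172))&(S>120)&(V>50)
    for c,s in blobs(m,20): print(n,c,s,plane(g,s[:2]+s[2:4]/2-.5,146).round(1))
    if n=="scene": cv2.imwrite("pics/s6.png",cv2.resize(g["color"][150:330,190:410],None,fx=3.3,fy=3.3,interpolation=cv2.INTER_CUBIC))
E
```

```text
[503.6 -93.8 251.7] -0.8446 [-0.081 -0.034  0.034] [ 0.3 -0.4 -0.8] 0.0 63.9129013574871
scene [484.7 131.2] [ 435  102  102   61 3584] [612.4 483.5 146. ]
scene [389.3 148.6] [376 128  29  41 848] [523.6 280.  146. ]
scene [252.8 186.5] [241 175  25  24 430] [438.5 -15.6 146. ]
scene [301.4 232.9] [290 221  24  24 373] [583.1  -3.3 146. ]
top [ 34.2 190.8] [   0  152   78   78 4270] [531.3 524.3 146. ]
top [128.  221.8] [114 210  26  24 368] [458.9 329.1 146. ]
top [270.9 267.7] [264 257  13  24 159] [351.8  20.4 146. ]
```

View pics/s6.png

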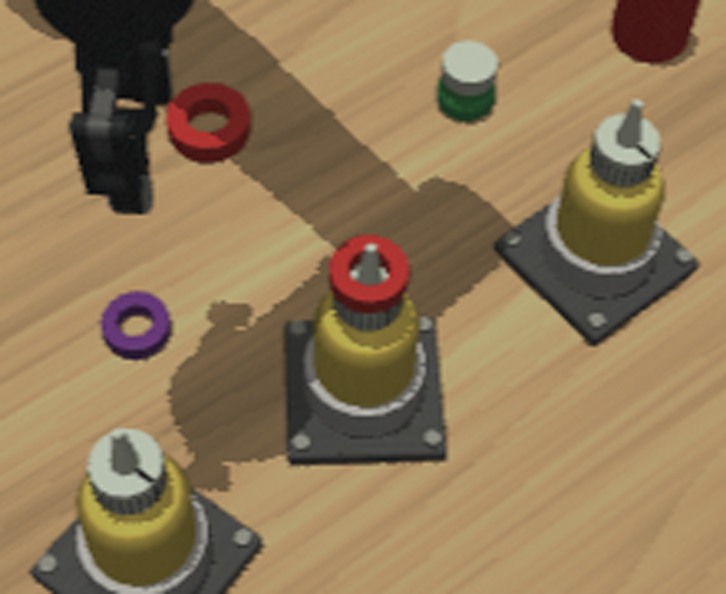

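The ring lies flat on the middle cap with the nozzle through its hole (picture (370,270)), centred at (583,-3). The arm is clear and nothing else has moved, so I'm handing in.

```bash
python3 -c "
from bench import *
print(job_done())"
```

```text
the job is handed in; nothing more can be done
None
```

The middle bottle's cap was the loose one: it turned about 0.5 rad anticlockwise with almost no resistance. The small red ring now lies flat around its nozzle, no other cap was touched, and the job is handed in; no verdict came back.

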